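# Lock a sample rack into its dock with the quarter-turn stud

## Task

One of the two loading docks has its sample rack still pulled back and its quarter-turn stud unlocked. Slide that rack gently along its rails until it is fully home against the stop, then press the stud's head down with a light, steady push and turn it ninety degrees clockwise (seen from above) until its cam catches, and let go without pulling on it, leaving the rack home and the stud locked. Push neither the rack nor the stud hard, do not force the stud round, and do not disturb the things standing around.

Things in the scene. Friction and masses are not known exactly. Their poses are not given: they have to be found in the camera images.
- dock: The open dock, fixed: a white slab 250 x 94 mm, 18 mm high (its top is the rack floor). Origin at bench level on the stud's axis; x points along the lane, the way the rack slides home (roughly away from the robot), z up. Slab x = -210 to +40 mm. Two rails (12 mm above the floor, 10 mm wide, inner faces y = +-31.5 mm, x = -205 to -30 mm) guide the rack with 1.5 mm play each side.
- collar (a point): Foot of the steel collar round the shank of the stud, on its axis at the dock's floor, 18 mm above the bench. The collar is 16 mm across and 4.5 mm high and is the rack's end stop: the end of the fork's slot meets it, a rigid stop to be felt.
- rack: The loose white rack in the open dock (0.25 to 0.5 kg), in the rails, 30 to 60 mm short of home. Origin on its underside, at the point that comes onto the stud's axis when home; axes as the dock's. Block x = -132 to -42 mm, 60 mm wide, 44 mm high, four blue caps 10 mm higher; a fork in front, 5 mm thick.
- rack_end (a point): Centre of the rack's flat near end face (60 mm wide, 44 mm high), 132 mm behind the rack's origin, 22 mm above the dock's floor. Here the rack can be pushed home with closed fingers; sliding takes 1 to 5 N, then the stop is hard. More than 35 N between rack and dock (its weight included) counts as ramming.
- rack_fork (a point): Middle of the fork on the rack's origin, at the prongs' top (5 mm above its underside). Slot 22 mm wide, closed end 8 mm behind this point, prongs reach 20 mm ahead and 27 mm to each side; their upturned tips are 17 mm high, 15 to 20 mm ahead. Home, the tips lie just beyond the stud's drum; short of that they keep the drum from going down.
- stud_grip (a point): Centre of the black upright grip bar (30 mm long, 10 mm thick, 20 mm high) on the open dock's stud, on its axis, 10 mm below the bar's top; x along the bar. Free, it is 60.5 mm above the bench; it sinks and turns with the head. The cam is damaged by over 20 N on it: pushing on the floor beyond the spring, twisting (0.18 N m) before it is free, or pulling it up once caught. A grip's squeeze is harmless.
- drum_top (a point): Top of the stud's steel drum (34 mm across, 14 mm high) under the bar, on its axis, 50.5 mm above the bench when free. The head sinks against a spring (2 N at first + 0.4 N per mm). The cam frees somewhere between 4 and 11 mm down, differing each time; 1.6 mm lower is a hard floor. Press until the floor is felt (9 to 14 N), keep a light push and turn.
- stud (a joint): Turn of the stud, rad: 0 unlocked, bar along the lane (0.1 play); grows clockwise from above; 1.57 locked, bar across the lane (end stop 1.62). It turns only while pressed down (light friction, under 0.2 N m). Let up at a full quarter turn and the cam snaps up 3 mm into its notch: the head stays 2.4 to 9.5 mm lower than at first and cannot turn back.
- dock_full: The neighbouring dock, same make, already loaded and locked (bar across the lane, rack home); one rigid fixture, nothing to do there. Origin and axes as for the open dock.
- jar: Small amber jar, 34 mm across, 46 mm high, loose, between the docks' far ends; origin under its centre. Leave alone.
- wash_bottle: White plastic bottle, 60 mm across, 150 mm high, loose, on the left; origin under its centre. Leave alone.
- beaker: Open beaker, 64 mm across, 80 mm high, loose, on the right; origin under its centre. Leave alone.
Mind the look-alikes: they are no part of the job. Leave any yellow look-alike of the rack alone.

How it is judged:
By the outcome, as a careful person would: the job done as asked, in the order asked, and still so for the second after the job is handed in, with the robot touching nothing.
It also fails if it takes over 61 s, if anything falls off the work surface, if the arm or the gripper's body presses on something with over 40 N, if the wrist force passes 120 N, or if a joint passes its speed limit or range.

## Robot

A 6-joint arm with a two-finger parallel gripper is mounted at the origin on the work surface. World frame = base frame: x ahead of the robot, y to its left, z up, the work surface at z = 0. Lengths are in mm, angles in degrees, forces in N, time in s.
With the tool pointing down it reaches from about 350 to 850 mm from the base axis. Payload 8.1 kg.
Tool frame: the origin (TCP) lies midway between the tips of the shut fingers; the grasp point (between the pads) lies 19 mm behind it (hold_point_z is the distance from the TCP to the grasp point, in mm); z points along the fingers, y is the direction in which the jaws open and shut (so a half turn about z gives the same grasp; the last joint's range is limited). The gripper opens to 85 mm and grips with 20 to 120 N. Pads are 22 mm wide; open, the fingers measure 114 mm over their backs; the gripper's body (76 mm by 85 mm) begins 54 mm behind the grasp point. The pads swing forward as they close: fully open they stand 13 mm farther back than shut.
Start: joints at [59.794, 7.471, 85.268, -0, 87.261, -4.893], TCP at [256.52, 542.404, 231.292] pointing down, gripper open.
Joint ranges: [-169.43, 169.43], [-51.17, 129.36], [1.28, 143.12], [-76.62, 256.62], [0, 156.53], [-152.29, 152.29]. Speed limits (degrees/s): [136.94, 136.94, 159.86, 180, 180, 180].

## Interface

Orientations are given as [roll, pitch, yaw] about the fixed x, y, z axes, in that order (R = Rz(yaw) Ry(pitch) Rx(roll)).
In Python, from bench import sense, snapshot, camera_params, hand_in, hold_point_z gives the robot as it stands.
- The arm moves only by the tool servo_tool, never from a script. Its argument "motion" is a list of rows, each a list of 7 numbers: the finger opening in mm, from 0 to 85.4, then the shift along the tool's x, y, z in mm, then the turn, a rotation vector about the tool's x, y, z in rad. A call has 1 to 10 rows; each row shifts and turns the pose as measured when the row begins, along the tool's axes as they then stand; what a row does not reach is not made up. A row lasts 1/10 s, in which the tool goes at most 50 mm and 8.59 degrees, less where a joint would pass 70% of its speed; a pose out of reach is approached as far as the arm can. A call with a gripper value outside its range is refused whole. The fingers move at their own pace and stop on an object; "force" is the grip in N (left out, the last holds). Time passes only in rows, so rows that do not move let the fingers close. It gives the time, the measured TCP pose, the force and the opening at its end, in the units of the state.
- sense(): the state, without advancing time (a new reading comes with each control period).
- snapshot(name): name is "scene" or "side" or "wrist"; returns the picture (420x560x3 uint8, blue, green, red); there is no depth.
- camera_params(name): a dict with "fx", "fy", "cx", "cy" (pixels), "D" ([k1, k2, p1, p2, k3] as OpenCV has them; the pictures are not rectified), "R" (3x3) and "t" (3): a world point X has camera coordinates R X + t; the wrist camera has in their place "tool_from_camera" (4x4, takes a point from camera to tool coordinates, whose origin is the TCP and whose axes are the flange's). Camera axes: x right, y down, z forward; pixel columns grow to the right and rows downward; lengths in mm; the calibration is good to about 2 mm. A picture is of the moment at which its call begins: read the wrist's pose just before it. camera_params takes no time and is no camera call.
- hand_in(): hands the job in, once; it reports no verdict.
The state is a dict: "time": time; "joint_pos": joint angles; "qd": joint speeds; "joint_efforts": joint torques, N m; "tool_pos": TCP position; "tcp_rot": TCP orientation; "ft_force": force on the tool from outside, world axes, zero at the start; "wrist_torque": the same for the moment, N m; "finger_gap": finger opening in mm.
Only numpy, scipy, OpenCV 4.12 (cv2) and the standard library are available. Lean on these libraries where they do the work, as an engineer would, in place of code of your own. Each camera call takes 0.05 s, during which the arm holds its last target. There are 200 camera calls.

## Working session

There is one attempt and no reset: what is moved stays moved. The work goes in short steps, Python scripts to look and compute and a tool call to move; the robot and the scene stay as the last step left them, time stands still between calls to the robot, and variables do not carry over. Pictures are saved under pics/ and viewed, about 8 in all and at most 12, crops included, and the job is handed in when it is done.

Besides the shell and the picture viewer there is one more tool, called after "Emit:" as name([rows], argument=value, ...), one row to a line, values as JSON. servo_tool: Moves the arm, as the interface text tells. Its arguments: {"type":"object","properties":{"motion":{"type":"array"},"force":{"type":"number"}},"required":["motion"]}

```bash
mkdir -p pics; python3 - <<'E'
from bench import *
import cv2,json
s=sense();print(s)
for n in("scene","side"):
    cv2.imwrite(f"pics/{n}0.png",snapshot(n));print(n,camera_params(n))
print(camera_params("wrist"),hold_point_z)
E
```

```text
{'time': 0.0, 'joint_pos': array([ 5.97942399e+01,  7.51738700e+00,  8.53283266e+01,  1.36643631e-03,
        8.72620232e+01, -4.89367013e+00]), 'qd': array([-0.12690257, -0.02759903,  0.05973661,  0.07422938,  0.00902163,
       -0.09766946]), 'joint_efforts': array([ 6.74946314e-04, -5.69390774e+01, -5.00562286e+01, -1.03820410e-04,
        1.42108114e-02,  9.58626373e-06]), 'tool_pos': array([256.23062432, 541.93142731, 230.22981082]), 'tcp_rot': array([-1.79892772e+02, -1.05504551e-02,  1.54687834e+02]), 'ft_force': array([ 0.34296851, -0.67551107, -0.05222865]), 'wrist_torque': array([-0.01141657,  0.01598682, -0.02562573]), 'finger_gap': 85.44782599549806}
scene {'fx': 389.6356641000197, 'fy': 389.6356641000197, 'cx': 278.9271472925537, 'cy': 209.7709897407094, 'D': array([-0.06438442,  0.        ,  0.        ,  0.        ,  0.        ]), 'R': array([[-0.18917766,  0.98178021, -0.01787259],
       [ 0.68271889,  0.11842637, -0.72102019],
       [-0.70576677, -0.14860287, -0.69268352]]), 't': array([ 111.26148508, -294.58259836, 1345.77123023])}
side {'fx': 467.5626493520398, 'f
[... 223 characters left out ...]
96, -0.52111251, -0.79242072],
       [ 0.39589549,  0.68653197, -0.60986935]]), 't': array([-465.69884343,  232.87313941, 1052.08193779])}
{'fx': 322.7407618710881, 'fy': 322.7407618710881, 'cx': 276.0894834318925, 'cy': 211.2672663825745, 'D': array([-0.07610604,  0.        ,  0.        ,  0.        ,  0.        ]), 'tool_from_camera': array([[-5.99336447e-05, -9.48192621e-01, -3.17696002e-01,
         8.24070645e+01],
       [ 9.99999993e-01, -8.87237708e-05,  7.61532421e-05,
         7.61643400e-01],
       [-1.00395129e-04, -3.17695995e-01,  9.48192620e-01,
        -1.42293641e+02],
       [ 0.00000000e+00,  0.00000000e+00,  0.00000000e+00,
         1.00000000e+00]])} 18.700000000000003
```

View pics/scene0.png

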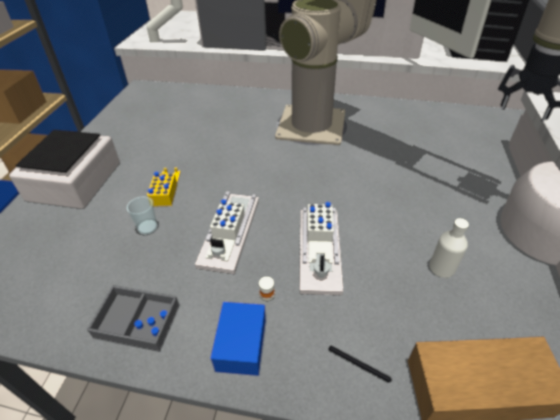

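View pics/side0.png

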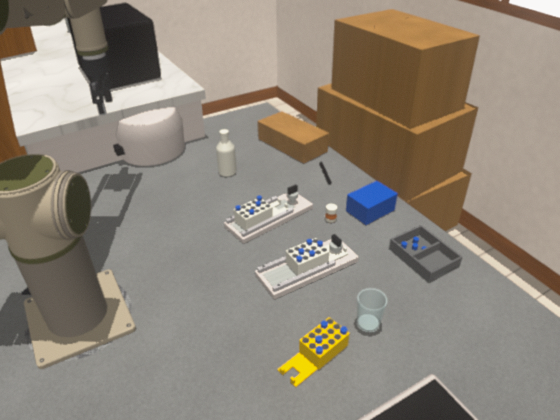

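The +y dock (right in the scene view) is the open one: its rack is at the slab's near end, the gap to its stud at (320,263) is visible, and the bar lies along the lane. The other dock has its rack by the stud, with free slab at the robot end. Next I'll measure the slab outline.

```bash
cat > h.py <<'E'
import numpy as np,cv2
from scipy.spatial.transform import Rotation as Ro
from bench import *
def cam(n,s=None):
    p=camera_params(n);K=np.array([[p['fx'],0,p['cx']],[0,p['fy'],p['cy']],[0,0,1]])
    if n=='wrist':
        T=np.eye(4);T[:3,:3]=Ro.from_euler('xyz',s['tcp_rot'],degrees=True).as_matrix();T[:3,3]=s['tool_pos']
        T=T@p['tool_from_camera'];return K,p['D'],T[:3,:3].T,-T[:3,:3].T@T[:3,3]
    return K,p['D'],np.array(p['R']),np.array(p['t'])
def ray(c,uv,z):
    K,D,R,t=c;u=cv2.undistortPoints(np.array(uv,float).reshape(-1,1,2),K,D).reshape(-1,2)
    d=np.c_[u,np.ones(len(u))]@R;o=-R.T@t
    return o+d*((z-o[2])/d[:,2])[:,None]
def proj(c,X):
    K,D,R,t=c;return cv2.projectPoints(np.array(X,float).reshape(-1,1,3),cv2.Rodrigues(R)[0],t,K,D)[0].reshape(-1,2)
E
python3 - <<'E'
from h import *
im=cv2.imread('pics/scene0.png');c=cam('scene')
m=((im.min(2)>135)*255).astype(np.uint8)
m=cv2.morphologyEx(m,cv2.MORPH_CLOSE,np.ones((5,5)))
for k in cv2.findContours(m,0,2)[0]:
    a=cv2.contourArea(k);x,y,w,h=cv2.boundingRect(k)
    if a>800 and 180<x+w/2<360 and y>150:
        q=cv2.approxPolyDP(k,5,True).reshape(-1,2)
        print(a,q.tolist());print(ray(c,q,18).round())
        print(cv2.minAreaRect(ray(c,k.reshape(-1,2),18)[:,:2].astype(np.float32)))
for n,uv,z in(("bar",(321,261),65),("jar",(267,288),46),("bottle",(447,265),30),("stud2",(217,243),65)):print(n,ray(c,uv,z).round())
cv2.imwrite('pics/crop1.png',cv2.resize(im[180:310,180:380],None,fx=4,fy=4,interpolation=2))
E
```

```text
bar [[643. 103.  65.]]
jar [[718.   1.  46.]]
bottle [[578. 382.  30.]]
stud2 [[ 632. -132.   65.]]
```

View pics/crop1.png

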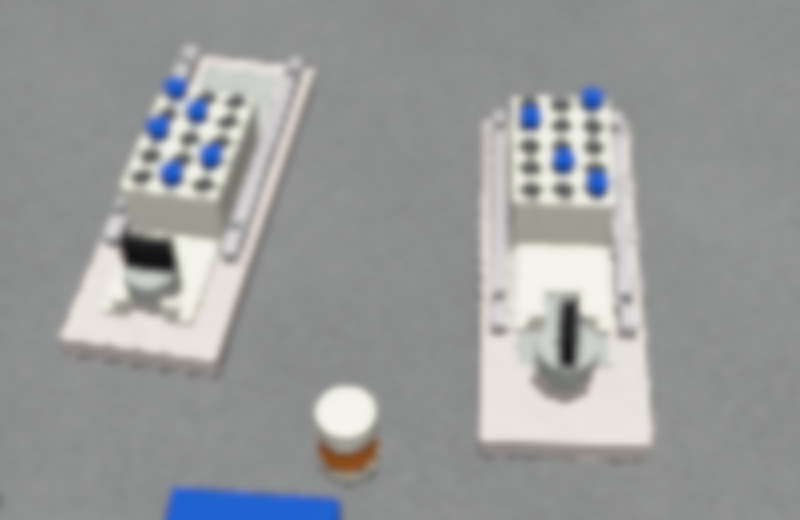

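The crop confirms it: the right dock is open, with its bar along the lane. The slab's far corners are at scene pixels (300,290.5) and (343,290.5), and the bar is at about (322,262).

```bash
python3 - <<'E'
from h import *
c=cam('scene')
f=lambda *a:np.array(a)/4+180
q=ray(c,[f(480,441),f(652,441),f(482,150),f(630,150)],18);print(q.round(1))
a,b,e,g=q[:,:2]
for d in(a-e,b-g):print(np.degrees(np.arctan2(d[1],d[0])))
print('width',np.linalg.norm(a-b),np.degrees(np.arctan2(*(b-a)[::-1]))-90)
print('bar',ray(c,[f(570,297),f(567,330),f(567,362)],70).round(1))
print('rack top near end',ray(c,[f(512,95),f(612,100)],62).round(1), 'front top',ray(c,[f(512,204),f(612,206)],62).round(1))
s=sense();print(s['tool_pos'],s['tcp_rot'])
E
```

```text
[[692.3  66.5  18. ]
 [676.2 157.4  18. ]
 [473.4  34.3  18. ]
 [457.3 127.2  18. ]]
8.375619872767746
7.85860092106327
width 92.28682733854266 10.002937994812498
bar [[627.7 104.6  70. ]
 [650.5 105.5  70. ]
 [671.4 107.9  70. ]]
rack top near end [[466.2  51.1  62. ]
 [460.2 112.5  62. ]] front top [[557.8  63.7  62. ]
 [549.4 120.7  62. ]]
[256.26279341 541.99253565 230.34372763] [-1.79906619e+02 -7.45679279e-03  1.54689943e+02]
```

Emit:
servo_tool([
  [85, -40, -27, 0, 0, 0, 0],
  [85, -40, -27, 0, 0, 0, 0],
  [85, -40, -27, 0, 0, 0, 0],
  [85, -40, -27, 0, 0, 0, 0],
  [85, -40, -27, 0, 0, 0, 0],
  [85, -40, -27, 0, 0, 0, 0],
  [85, -40, -27, 0, 0, 0, 0],
  [85, -40, -27, 0, 0, 0, 0],
  [85, -40, -27, 0, 0, 0, 0],
  [85, -40, -27, 0, 0, 0, 0],
])

```text
time: 1.1
tool_pos: [505.5, 116.3, 225.2]
tcp_rot: [-179.6, -0.2, 155.3]
ft_force: [0.3, -0.2, -0.2]
finger_gap: 85.0
```

Emit:
servo_tool([
  [0, 0, 0, 0, 0, 0, -0.12],
  [0, 0, 0, 0, 0, 0, -0.12],
  [0, 0, 0, 0, 0, 0, -0.12],
  [0, 0, 0, 0, 0, 0, -0.12],
  [0, 0, 0, 0, 0, 0, -0.11],
])

```text
time: 1.6
tool_pos: [507.2, 107.3, 222.2]
tcp_rot: [-179.7, -0.7, -170.4]
ft_force: [0.2, 0.1, 0.2]
finger_gap: 11.8
```

```bash
python3 - <<'E'
from h import *
s=sense();im=snapshot('wrist');cv2.imwrite('pics/w1.png',im);print({k:s[k].round(3) for k in('tool_pos','tcp_rot','joint_pos')})
np.savez('w1.npz',p=s['tool_pos'],r=s['tcp_rot'])
E
```

```text
{'tool_pos': array([507.229, 107.346, 222.237]), 'tcp_rot': array([-179.715,   -0.704, -170.367]), 'joint_pos': array([  6.51 ,  -4.259,  98.167,  -0.323,  86.779, -93.104])}
```

View pics/w1.png

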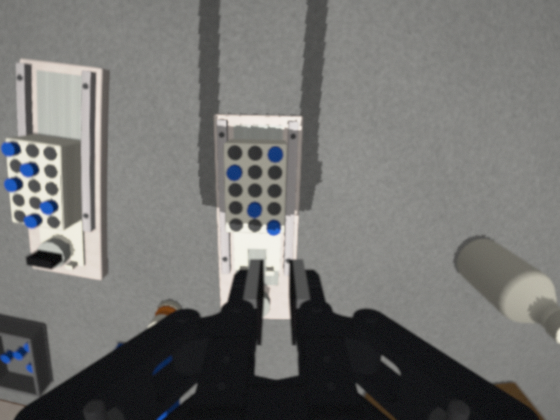

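The wrist view is flipped, with the robot at the top. The open dock's slab has its near corners at (217,115) and (302,117) and far right corner at (289,318). The rack's top near edge runs from (225,140) to (286,142), and the stud is hidden behind the fingers.

```bash
python3 - <<'E'
from h import *
z=np.load('w1.npz');s=dict(tool_pos=z['p'],tcp_rot=z['r']);c=cam('wrist',s)
q=ray(c,[(216,115),(302,116),(221,317),(289,318)],18);print('slab',q.round(1))
for i,j in((0,2),(1,3)):
  d=q[j]-q[i];print(np.linalg.norm(d),np.degrees(np.arctan2(d[1],d[0])))
print(np.linalg.norm(q[0]-q[1]),q[:2].mean(0))
t=ray(c,[(225,140),(287,142),(223,231),(284,233)],62);print('racktop',t.round(1))
for i,j in((0,2),(1,3)):
  d=t[j]-t[i];print(np.linalg.norm(d),np.degrees(np.arctan2(d[1],d[0])))
print('end',t[:2].mean(0),'front',t[2:].mean(0))
E
```

```text
slab [[445.1  33.3  18. ]
 [431.3 121.8  18. ]
 [690.6  66.9  18. ]
 [676.8 152.8  18. ]]
247.7501377017013 7.799854683108889
247.4608776600314 7.21462809011072
89.56900884949941 [438.21067638  77.51635557  18.        ]
racktop [[464.   52.1  62. ]
 [456.2 109.2  62. ]
 [554.2  61.1  62. ]
 [545.8 122.2  62. ]]
90.65325411940226 5.673721888540344
90.53005793285655 8.287225026366679
end [460.09510895  80.65846644  62.        ] front [549.99205096  91.66391006  62.        ]
```

Emit:
servo_tool([
  [0, 43, -9, 0, 0, 0, 0.03],
  [0, 43, -8, 0, 0, 0, 0],
  [0, 0, 0, 0, 0, 0, 0],
  [0, 0, 0, 40, 0, 0, 0],
  [0, 0, 0, 40, 0, 0, 0],
  [0, 0, 0, 40, 0, 0, 0],
  [0, 0, 0, 30, 0, 0, 0],
  [0, 0, 0, 0, 0, 0, 0],
])

```text
time: 2.45
tool_pos: [418.8, 75.2, 64.9]
tcp_rot: [-179.7, -0.9, -172.7]
ft_force: [-0.8, 0.6, -0.5]
finger_gap: -0.2
```

Emit:
servo_tool([
  [0, 0, 0, 13, -0.005, -0.016, -0.013],
  [0, 0, 0, 12, 0, 0, 0],
  [0, 0, 0, 0, 0, 0, 0],
  [0, 0, 0, 0, 0, 0, 0],
])

```text
time: 2.85
tool_pos: [421.8, 75.6, 43.2]
tcp_rot: [-180.0, 0.2, -172.2]
ft_force: [-0.2, 0.3, -0.2]
finger_gap: -0.1
```

Emit:
servo_tool([
  [0, -8, 0, 1, 0, 0, 0],
  [0, -7, 0, 1, 0, 0, 0],
  [0, -3, 0, 0, 0, 0, 0],
  [0, -3, 0, 0, 0, 0, 0],
  [0, -3, 0, 0, 0, 0, 0],
  [0, -3, 0, 0, 0, 0, 0],
])

```text
time: 3.45
tool_pos: [453.6, 79.8, 44.8]
tcp_rot: [-180.0, 0.4, -172.3]
ft_force: [-5.2, -0.4, 4.5]
finger_gap: 0.2
```

Emit:
servo_tool([
  [0, -3, 0, 1, 0, 0, 0],
  [0, -3, 0, 1, 0, 0, 0],
  [0, -3, 0, 0, 0, 0, 0],
  [0, -3, 0, 0, 0, 0, 0],
  [0, -3, 0, 0, 0, 0, 0],
])

```text
time: 3.95
tool_pos: [467.3, 81.8, 41.8]
tcp_rot: [-180.0, 0.1, -172.3]
ft_force: [-4.9, -1.8, 3.7]
finger_gap: -0.0
```

Emit:
servo_tool([
  [0, -3, 0, 0, 0, 0, 0],
  [0, -3, 0, 0, 0, 0, 0],
  [0, -3, 0, 0, 0, 0, 0],
  [0, -3, 0, 0, 0, 0, 0],
  [0, -3, 0, 0, 0, 0, 0],
  [0, -3, 0, 0, 0, 0, 0],
])

```text
time: 4.55
tool_pos: [486.6, 84.4, 41.8]
tcp_rot: [-180.0, 0.1, -172.3]
ft_force: [-4.7, -0.9, 3.7]
finger_gap: -0.1
```

Emit:
servo_tool([
  [0, -2, 0, 0, 0, 0, 0],
  [0, -2, 0, 0, 0, 0, 0],
  [0, -1.5, 0, 0, 0, 0, 0],
  [0, -1.5, 0, 0, 0, 0, 0],
])

```text
time: 4.95
tool_pos: [494.2, 85.4, 41.8]
tcp_rot: [-180.0, 0.1, -172.3]
ft_force: [-4.9, -0.9, 3.7]
finger_gap: 0.4
```

Emit:
servo_tool([
  [0, -1, 0, 0, 0, 0, 0],
  [0, -1, 0, 0, 0, 0, 0],
  [0, -1, 0, 0, 0, 0, 0],
])

```text
time: 5.25
tool_pos: [497.4, 85.9, 41.8]
tcp_rot: [-180.0, 0.1, -172.3]
ft_force: [-4.6, -0.8, 3.3]
finger_gap: -0.0
```

Emit:
servo_tool([
  [0, -1, 0, 0, 0, 0, 0],
  [0, -1, 0, 0, 0, 0, 0],
  [0, -1, 0, 0, 0, 0, 0],
])

```text
time: 5.55
tool_pos: [500.6, 86.3, 41.8]
tcp_rot: [-180.0, 0.1, -172.3]
ft_force: [-4.4, -0.4, 3.6]
finger_gap: -0.2
```

Emit:
servo_tool([
  [0, -1, 0, 0, 0, 0, 0],
  [0, -1, 0, 0, 0, 0, 0],
])

```text
time: 5.75
tool_pos: [502.8, 86.6, 41.8]
tcp_rot: [-180.0, 0.1, -172.3]
ft_force: [-4.3, -0.4, 3.2]
finger_gap: -0.1
```

Emit:
servo_tool([
  [0, -1, 0, 0, 0, 0, 0],
  [0, -1, 0, 0, 0, 0, 0],
])

```text
time: 5.95
tool_pos: [504.2, 86.8, 41.7]
tcp_rot: [-180.0, -0.0, -172.3]
ft_force: [-12.0, -1.6, 9.5]
finger_gap: -0.2
```

Emit:
servo_tool([
  [0, -0.5, 0, 0, 0, 0, 0],
])

```text
time: 6.05
tool_pos: [504.2, 86.8, 41.6]
tcp_rot: [-180.0, -0.1, -172.3]
ft_force: [-7.3, -0.8, 5.8]
finger_gap: -0.0
```

Emit:
servo_tool([
  [0, 10, 0, 0, 0, 0, 0],
  [0, 10, 0, 0, 0, 0, 0],
  [0, 0, 0, -30, 0, 0, 0],
  [0, 0, 0, -40, 0, 0, 0],
  [0, 0, 0, -40, 0, 0, 0],
  [85, -30, 0, -10, 0, 0, 0],
  [85, -40, 0, 0, 0, 0, 0],
  [85, -40, 0, 0, 0, 0, 0],
  [85, -40, 0, 0, 0, 0, 0],
  [85, 0, 0, 0, 0, 0, 0],
])

```text
time: 7.05
tool_pos: [634.9, 104.7, 166.5]
tcp_rot: [-180.0, 0.5, -172.3]
ft_force: [-0.7, -0.1, 0.2]
finger_gap: 72.2
```

```bash
python3 - <<'E'
from h import *
s=sense();im=snapshot('wrist');cv2.imwrite('pics/w2.png',im);print({k:s[k].round(3) for k in('time','tool_pos','tcp_rot','ft_force')if k!='time'})
np.savez('w2.npz',p=s['tool_pos'],r=s['tcp_rot']);cv2.imwrite('pics/scene2.png',snapshot('scene'))
E
```

```text
{'tool_pos': array([634.878, 104.741, 166.526]), 'tcp_rot': array([-179.963,    0.5  , -172.271]), 'ft_force': array([-0.652, -0.138,  0.242])}
```

View pics/w2.png

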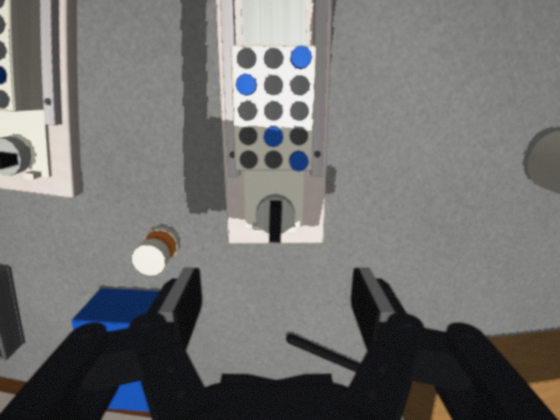

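The bar runs along the lane, spanning about (275,200) to (275,241) in the image. The fork is under the drum, and the jar is at (155,250), left of the fingers. I'll project the predicted bar and compare.

```bash
python3 - <<'E'
from h import *
z=np.load('w2.npz');s=dict(tool_pos=z['p'],tcp_rot=z['r']);c=cam('wrist',s)
im=cv2.imread('pics/w2.png');m=(im[190:250,255:295].max(2)<50).astype(np.uint8)
r,k=np.nonzero(m);print('black rows',r.min()+190,r.max()+190,'cols',k.min()+255,k.max()+255)
R=cv2.minAreaRect(np.c_[k+255,r+190].astype(np.float32));print(R)
for row in(205,215,225,235): kk=np.nonzero(m[row-190])[0]+255;print(row,kk.min(),kk.max())
f=ray(c,[(275,r.max()+190.5)],70.5)[0];n=ray(c,[(275,r.min()+189.5)],50.5)[0]
print('far top',f,'near bottom',n,'len',np.linalg.norm((f-n)[:2]),'mid',(f+n)/2)
q=ray(c,[(229,242),(324,242)],18);print('far slab',q,q.mean(0),np.linalg.norm(q[0]-q[1]),np.degrees(np.arctan2(*(q[1]-q[0])[1::-1]))-90)
t=ray(c,[(234,171),(313,171)],62);print('block front',t.mean(0))
e=ray(c,[(236,45),(315,45)],62);print('block near end',e.mean(0))
# tool-frame lateral offset
T=Ro.from_euler('xyz',s['tcp_rot'],degrees=True);print('tool offset',T.inv().apply((f+n)/2-s['tool_pos']))
E
```

```text
black rows 201 241 cols 270 280
((275.0, 221.0), (40.0, 10.0), 90.0)
205 271 280
215 270 280
225 270 279
235 271 278
far top [659.20812421 108.14889681  70.5       ] near bottom [631.10927273 104.28318077  50.5       ] len 28.36351907860136 mid [645.15869847 106.21603879  60.5       ]
far slab [[689.51496754  66.25406673  18.        ]
 [676.88762249 159.01395984  18.        ]] [683.20129502 112.63401328  18.        ] 93.61542401211813 7.7519877054503326
block front [604.03760071  99.50694544  62.        ]
block near end [514.86189194  89.02416791  62.        ]
tool offset [ -9.45970838   0.14708385 106.11281988]
```

Emit:
servo_tool([
  [40, -9.5, 0, 0, 0, 0, 0],
  [40, 0, 0, 30, 0, 0, 0],
  [40, 0, 0, 30, 0, 0, 0],
  [40, 0, 0, 20, 0, 0, 0],
  [40, 0, 0, 0, 0, 0, 0],
  [40, 0, 0, 0, 0, 0, 0],
])

```text
time: 7.75
tool_pos: [642.4, 106.0, 92.1]
tcp_rot: [-179.9, 1.0, -172.2]
ft_force: [0.7, 0.1, 0.7]
finger_gap: 40.0
```

Emit:
servo_tool([
  [40, -2.5, 0, 0, 0.002, 0.017, 0],
  [40, 0, 0, 18, 0, 0, 0],
  [40, 0, 0, 12, 0, 0, 0],
  [40, 0, 0, 0, 0, 0, 0],
  [40, 0, 0, 0, 0, 0, 0],
])

```text
time: 8.25
tool_pos: [647.6, 106.5, 64.7]
tcp_rot: [-179.8, 0.4, -172.2]
ft_force: [0.4, -0.2, -0.4]
finger_gap: 40.1
```

Emit:
servo_tool([
  [40, 2, 0, 4, 0.002, 0.006, 0],
  [40, 0, 0, 4, 0, 0, 0],
  [40, 0, 0, 0, 0, 0, 0],
])

```text
time: 8.55
tool_pos: [645.5, 106.2, 56.2]
tcp_rot: [-179.7, -0.0, -172.3]
ft_force: [-0.3, 0.1, -0.4]
finger_gap: 39.9
```

Emit:
servo_tool([
  [5, 0, 0, 0, 0, 0, 0],
  [5, 0, 0, 0, 0, 0, 0],
  [5, 0, 0, 0, 0, 0, 0],
  [5, 0, 0, 0, 0, 0, 0],
  [5, 0, 0, 0, 0, 0, 0],
  [5, 0, 0, 0, 0, 0, 0],
], force=40)

```text
time: 9.15
tool_pos: [645.9, 105.3, 56.7]
tcp_rot: [-179.6, 0.0, -172.3]
ft_force: [0.2, -1.7, -0.2]
finger_gap: 8.7
```

Emit:
servo_tool([
  [5, 0, 0, 1, 0, 0, 0],
  [5, 0, 0, 1, 0, 0, 0],
  [5, 0, 0, 1, 0, 0, 0],
])

```text
time: 9.45
tool_pos: [645.9, 105.4, 54.3]
tcp_rot: [-179.6, 0.0, -172.3]
ft_force: [-2.1, -1.6, 2.3]
finger_gap: 8.6
```

Emit:
servo_tool([
  [5, 0, 0, 1, 0, 0, 0],
  [5, 0, 0, 0.5, 0, 0, 0],
])

```text
time: 9.65
tool_pos: [645.9, 105.4, 52.9]
tcp_rot: [-179.6, 0.0, -172.3]
ft_force: [-1.3, -1.9, 3.2]
finger_gap: 8.8
```

Emit:
servo_tool([
  [5, 0, 0, 1, 0, 0, 0],
  [5, 0, 0, 0.5, 0, 0, 0],
])

```text
time: 9.85
tool_pos: [646.0, 105.4, 51.5]
tcp_rot: [-179.6, 0.0, -172.3]
ft_force: [-1.6, -1.3, 3.7]
finger_gap: 8.6
```

Emit:
servo_tool([
  [5, 0, 0, 0.7, 0, 0, 0],
  [5, 0, 0, 0.5, 0, 0, 0],
])

```text
time: 10.05
tool_pos: [646.0, 105.4, 50.4]
tcp_rot: [-179.6, 0.0, -172.3]
ft_force: [-1.8, -1.9, 3.7]
finger_gap: 8.7
```

Emit:
servo_tool([
  [5, 0, 0, 0.7, 0, 0, 0],
  [5, 0, 0, 0.5, 0, 0, 0],
])

```text
time: 10.25
tool_pos: [646.0, 105.4, 49.3]
tcp_rot: [-179.6, 0.0, -172.3]
ft_force: [-2.3, -2.2, 3.7]
finger_gap: 8.5
```

Emit:
servo_tool([
  [5, 0, 0, 0.7, 0, 0, 0],
  [5, 0, 0, 0.5, 0, 0, 0],
])

```text
time: 10.45
tool_pos: [646.0, 105.4, 48.7]
tcp_rot: [-179.6, 0.0, -172.3]
ft_force: [-5.2, -2.0, 9.7]
finger_gap: 8.9
```

Emit:
servo_tool([
  [5, 0, 0, 0.7, 0, 0, 0],
  [5, 0, 0, 0.5, 0, 0, 0],
])

```text
time: 10.65
tool_pos: [646.0, 105.4, 48.7]
tcp_rot: [-179.6, 0.0, -172.3]
ft_force: [-4.6, -1.7, 7.2]
finger_gap: 8.8
```

Emit:
servo_tool([
  [5, 0, 0, 0.7, 0, 0, 0],
])

```text
time: 10.75
tool_pos: [646.1, 105.4, 48.7]
tcp_rot: [-179.6, 0.0, -172.3]
ft_force: [-5.3, -0.6, 9.6]
finger_gap: 8.4
```

Emit:
servo_tool([
  [5, 0, 0, 0.6, 0, 0, 0.04],
  [5, 0, 0, 0.6, 0, 0, 0.05],
  [5, 0, 0, 0.6, 0, 0, 0.05],
])

```text
time: 11.05
tool_pos: [646.1, 105.4, 48.7]
tcp_rot: [-179.6, 0.1, 179.5]
ft_force: [-5.7, -1.7, 8.7]
finger_gap: 8.8
```

```bash
python3 -c "
from bench import *
s=sense();print(s['wrist_torque'],s['ft_force'],s['tcp_rot'])"
```

```text
[-0.20274843  0.90475529  0.05356779] [-5.6587952  -1.69134793  8.74403602] [-1.79607323e+02  7.58265330e-02  1.79507155e+02]
```

Emit:
servo_tool([
  [5, 0, 0, 0.6, 0, 0, 0.08],
  [5, 0, 0, 0.6, 0, 0, 0.08],
  [5, 0, 0, 0.6, 0, 0, 0.08],
  [5, 0, 0, 0.6, 0, 0, 0.08],
])

```text
time: 11.45
tool_pos: [646.1, 105.3, 48.7]
tcp_rot: [-179.6, 0.2, 160.5]
ft_force: [-4.6, -2.6, 8.8]
finger_gap: 8.9
```

```bash
python3 -c "
from bench import *
s=sense();print(s['wrist_torque'],s['ft_force'],s['tcp_rot'])"
```

```text
[-0.18789236  0.90890982  0.00529911] [-4.63944973 -2.55275745  8.79978295] [-179.63830198    0.2103751   160.48952624]
```

Emit:
servo_tool([
  [5, 0, 0, 0.6, 0, 0, 0.08],
  [5, 0, 0, 0.6, 0, 0, 0.08],
  [5, 0, 0, 0.6, 0, 0, 0.08],
  [5, 0, 0, 0.6, 0, 0, 0.08],
  [5, 0, 0, 0.6, 0, 0, 0.08],
])

```text
time: 11.95
tool_pos: [646.1, 105.2, 48.7]
tcp_rot: [-179.7, 0.4, 136.6]
ft_force: [-5.1, -2.4, 7.6]
finger_gap: 8.9
```

Emit:
servo_tool([
  [5, 0, 0, 0.6, 0, 0, 0.08],
  [5, 0, 0, 0.6, 0, 0, 0.08],
  [5, 0, 0, 0.6, 0, 0, 0.08],
  [5, 0, 0, 0.6, 0, 0, 0.08],
])

```text
time: 12.35
tool_pos: [646.1, 105.1, 48.7]
tcp_rot: [-179.9, 0.4, 117.5]
ft_force: [-4.8, -1.7, 8.5]
finger_gap: 8.6
```

```bash
python3 -c "
from bench import *
s=sense();print(s['wrist_torque'],s['ft_force'],s['tcp_rot'])"
```

```text
[-0.2248282   0.87837294  0.01846598] [-4.83310305 -1.68175247  8.48010899] [-179.85425589    0.44639862  117.52729932]
```

Emit:
servo_tool([
  [5, 0, 0, 0.6, 0, 0, 0.08],
  [5, 0, 0, 0.6, 0, 0, 0.08],
  [5, 0, 0, 0.6, 0, 0, 0.08],
  [5, 0, 0, 0.6, 0, 0, 0.06],
])

```text
time: 12.75
tool_pos: [646.1, 105.1, 48.7]
tcp_rot: [-180.0, 0.5, 99.6]
ft_force: [-5.0, -2.2, 8.3]
finger_gap: 8.8
```

Emit:
servo_tool([
  [5, 0, 0, 0.6, 0, 0, 0.03],
  [5, 0, 0, 0.6, 0, 0, 0.02],
])

```text
time: 12.95
tool_pos: [646.1, 105.1, 48.7]
tcp_rot: [180.0, 0.5, 96.5]
ft_force: [-5.9, -2.0, 8.2]
finger_gap: 9.0
```

```bash
python3 -c "
from bench import *
s=sense();print(s['wrist_torque'],s['ft_force'],s['tcp_rot'])"
```

```text
[-0.21568923  0.95264619  0.06121782] [-5.90470739 -1.98610394  8.18972567] [179.9884267    0.50227828  96.52121922]
```

Emit:
servo_tool([
  [5, 0, 0, 0.5, 0, 0, 0.02],
  [5, 0, 0, 0.5, 0, 0, 0.015],
])

```text
time: 13.15
tool_pos: [646.0, 105.1, 48.7]
tcp_rot: [180.0, 0.5, 94.4]
ft_force: [-5.4, -0.7, 7.4]
finger_gap: 8.7
```

```bash
python3 -c "
from bench import *
s=sense();print(s['wrist_torque'],s['ft_force'],s['tcp_rot'])"
```

```text
[-0.22133358  0.78940958  0.23227114] [-5.39369007 -0.68995678  7.38929147] [179.96909339   0.51167896  94.43416245]
```

Emit:
servo_tool([
  [5, 0, 0, 0, 0, 0, 0],
  [5, 0, 0, -0.5, 0, 0, 0],
  [5, 0, 0, -0.5, 0, 0, 0],
])

```text
time: 13.45
tool_pos: [646.0, 105.1, 50.0]
tcp_rot: [180.0, 0.5, 94.5]
ft_force: [-2.8, -2.2, 4.5]
finger_gap: 8.6
```

Emit:
servo_tool([
  [30, 0, 0, 0, 0, 0, 0],
  [40, 0, 0, 0, 0, 0, 0],
  [40, 0, 0, 0, 0, 0, 0],
  [40, 0, 0, 0, 0, 0, 0],
  [40, 0, 0, 0, 0, 0, 0],
])

```text
time: 13.95
tool_pos: [646.2, 105.9, 48.6]
tcp_rot: [179.9, 0.5, 94.5]
ft_force: [0.1, 1.8, -0.3]
finger_gap: 40.2
```

Emit:
servo_tool([
  [40, 0, 0, -10, 0, 0, 0],
  [40, 0, 0, -20, 0, 0, 0],
  [40, 0, 0, -40, 0, 0, 0],
  [70, 0, 0, -40, 0, 0, 0],
  [70, 10, 0, -10, 0, 0, 0],
  [70, 0, 0, 0, 0, 0, 0],
])

```text
time: 14.55
tool_pos: [644.2, 117.2, 174.3]
tcp_rot: [-180.0, 0.4, 94.4]
ft_force: [-0.3, 0.6, -1.5]
finger_gap: 70.0
```

```bash
python3 - <<'E'
from h import *
s=sense();im=snapshot('wrist');cv2.imwrite('pics/w3.png',im);print(s['time'],s['tool_pos'],s['tcp_rot'],s['ft_force'])
np.savez('w3.npz',p=s['tool_pos'],r=s['tcp_rot'])
E
```

```text
14.55 [644.21180906 117.15038997 174.2854303 ] [-179.95116099    0.4377167    94.43498607] [-0.34407324  0.55623274 -1.50434684]
```

View pics/w3.png

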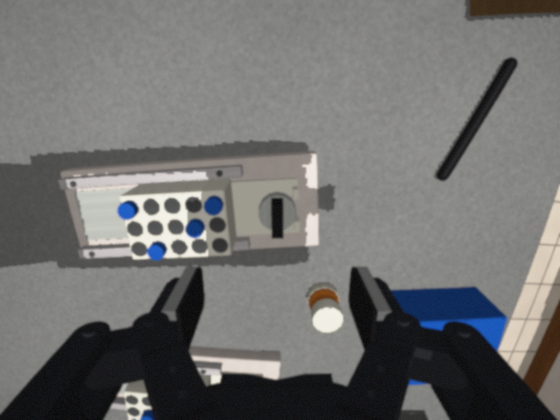

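The bar now lies across the lane, from (277,198) to (277,239). The rack is against the stud and the jar is standing untouched at (325,308). I'll check the angle and the rack position numerically.

```bash
python3 - <<'E'
from h import *
z=np.load('w3.npz');s=dict(tool_pos=z['p'],tcp_rot=z['r']);c=cam('wrist',s)
im=cv2.imread('pics/w3.png');m=(im[185:250,262:292].max(2)<50).astype(np.uint8)
r,k=np.nonzero(m);R=r.min()+185,r.max()+185
for row in range(R[0]+3,R[1],6): kk=np.nonzero(m[row-185])[0]+262;print(row,kk.min(),kk.max())
h=5.
n=ray(c,[(277,R[0]-.5)],50.5-h)[0];f=ray(c,[(277,R[1]+.5)],70.5-h)[0];print(R,'len',np.linalg.norm((f-n)[:2]),'mid',(f+n)/2)
L=np.array([np.cos(np.radians(7.8)),np.sin(np.radians(7.8))])
b=(n+f)[:2]/2
a=ray(c,[(279,222)],65.5)[0];d=ray(c,[(276,R[0]+4)],65.5)
p=ray(c,[(230,192),(231,255)],62);print('block front',p.round(1),'along-lane dist to stud',(b-p[:,:2])@L)
k1=ray(c,[(277.5,225),(276.8,238)],65.5);e=k1[1]-k1[0];print('bar yaw',np.degrees(np.arctan2(e[1],e[0])))
# height via scene view
s2=sense();im=snapshot('scene');cv2.imwrite('pics/s3.png',cv2.resize(im[180:320,200:480],None,fx=2.8,fy=2.8,interpolation=2))
E
```

```text
202 272 281
208 272 281
214 272 281
220 272 281
226 272 281
232 273 281
(np.int64(199), np.int64(236)) len 27.43721370616215 mid [645.52039336 106.22836508  55.5       ]
block front [[605.3 127.4  62. ]
 [607.9  70.3  62. ]] along-lane dist to stud [36.93046397 42.09980956]
bar yaw -88.3576541664489
```

View pics/s3.png

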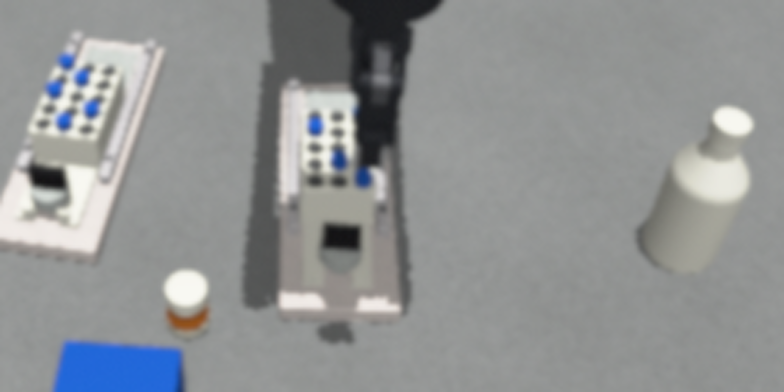

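```bash
python3 -c "
from bench import *
s=sense();print(s['time'],s['ft_force']);print(hand_in())"
```

```text
14.65 [ 0.60501793  0.03067582 -0.00659216]
the job is handed in; nothing more can be done
None
```

I slid the open dock's rack (the left one, seen from the robot) home, locked its stud, and handed the job in at 14.65 s with the arm clear.

- **Rack:** Closed fingers pushed the rack about 50 mm at roughly 5 N. I read up to about 15 N on the wrist at the stop, and it moved no further. The picture after the push put the block's front about 42 mm behind the stud, which is what home should give.
- **Stud:** I gripped the bar and pressed until the floor was felt 8 mm down, at 7 to 10 N. The turn met about 0.06 N m at most until the end stop, where it read 0.23 N m. I then eased the push off by about 1 mm and opened the fingers without pulling.
- **Final pictures:** The bar lies across the lane, the jar, wash bottle and neighbouring dock look undisturbed, and the wrist force was near zero. The beaker was outside these last pictures.

**Weaker checks:**
- That the cam snapped up is inferred. The pictures fit a head about 5 mm lower than at first, but only to about 3 mm, so they do not prove it caught.
- In the last rack check, one front corner gave 42 mm and the other 37 mm. I put the second down to a poor corner pick, since both the earlier picture and the felt stop say home.
- The bar's final angle read about 96° from the last picture but 93° from the tool. The picture reading is coarse.

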